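# Slide the tall pigment crate into its bay and swing the keeper shut

### The job

Push the tall, heavy pigment crate away from you along the bench, low down at its foot so that it slides without tipping, until it is fully home against the back stop of its white bay. Then push the brass keeper round with a fingertip until it lies right across the front of the crate's foot. Do not lift or tip the crate, and leave the other things on the bench where they are.

Things in the scene. Friction and masses are not known exactly. Their poses are not given: they have to be found in the camera images.
- crate: Tall slatted wooden crate of jars, 0.8 to 1.2 kg; tips if pushed high. Origin: centre of the underside of its dark foot board, 105 (x) by 120 (y) by 30 high; x points away from the robot, into the bay. The slatted part, 70 (x) by 110 (y), spans x = -17.5 to +52.5, z = 30 to 180 mm, so the foot is a 35 mm step on the robot's side. A handle arches over it to z = 217 mm.
- crate_foot (a point): Centre of the near face of the crate's foot board, the place to push: a flat face 120 wide and 30 high, at x = -52.5, z = 15 mm in the crate's frame.
- bay: White bay fixed to the bench: back stop and two side guides, 14 mm high, open towards the robot. Origin: on the bench top, where the crate's origin lies when it is fully home; x points into the bay. Stop face at x = +52.5 mm. Guides' inner faces at y = +/-66 mm (6 mm play each side), flaring from x = -30 out to y = +/-86 at x = -67 mm. A 50 mm high post at x = +60, y = +88 mm.
- keeper_pivot (a point): The keeper's pivot (vertical axis), at x = -63.5, y = -95 mm in the bay's frame, 30 mm above the bench: the top of the keeper bar.
- keeper_peg (a point): Middle of the keeper's red peg, 48 mm above the bench: upright, 14 mm across, standing from the bar's top at 30 mm up to 66 mm; 80 mm from the pivot.
- keeper (a joint): Brass keeper bar, 95 mm long from its pivot, 14 wide, 16 to 30 mm above the bench. 0: points along the bay's -x; positive is clockwise from above, to an end stop at 1.571: along the bay's +y, across the mouth, 4 mm in front of the foot of a crate that is home. Starts open at -1.0 to -0.45 (swung out to the bay's -y side). Under 1 N at the peg moves it; it stays where it is left.
- petal_jar: Bystander: amber glass jar with black lid, 52 across, 80 high; origin at the centre of its underside. Stands to the left of the bay.
- pigment_jar: Bystander: purple jar with white lid, 46 across, 65 high; origin at the centre of its underside. Stands to the left of the bay.
- mortar: Bystander: grey stone mortar bowl, 110 across, 60 high; origin at the centre of its underside. Stands to the right of the bay.
- pestle: Bystander: small grey pestle standing upright, 38 across, 75 high, to the right of the mortar; origin at the centre of its underside.
- paint_brush: Bystander: flat paint brush lying on the right of the bench, 170 long, handle along its -x.
- water_cup: Bystander: white cup, 68 across, 75 high, on the left of the bench; origin at the centre of its underside.
Mind the look-alikes: they are no part of the job. Leave any purple look-alike of the crate alone.

How it is judged:
On the way, in this order (a step that is already met when the one before it is completed fails the run):
1. the crate is fully home in the bay, standing on the bench (x of crate in the frame of bay above -0.008 m and y of crate in the frame of bay between -0.01 and 0.01 m and angle between the x axis of crate and the x axis of bay, either way round below 0.07 rad and height (world z) of crate below 0.004 m), for 0.2 s.
2. the keeper lies across the front of the crate's foot (value of joint keeper above 1.42 rad), for 0.2 s.
At the end, for the whole second after the job is handed in: The crate stands upright and at rest in the bay, within 8 mm of the back stop, within 10 mm sideways and 0.07 rad of the bay's direction, and the keeper is across it (angle above 1.42 rad) (all of step 1 and angle between crate's own z axis and vertical below 0.04 rad and linear speed of crate below 0.01 m/s and value of joint keeper above 1.42 rad); the robot touches nothing.
It fails at once if the crate is tipped more than 0.12 rad (angle between crate's own z axis and vertical above 0.12 rad).
It fails at once if the crate is lifted more than 8 mm (height (world z) of crate above 0.008 m).
It fails at once if a bystander is moved more than 30 mm (distance of any of petal_jar, pigment_jar, mortar, pestle, paint_brush, water_cup from where it was at the start of the episode above 0.03 m).
It fails at once if a bystander is tipped over (angle between any of petal_jar, pigment_jar, mortar, pestle, water_cup's own z axis and vertical above 0.5 rad).
It also fails if it takes over 67 s, if anything falls off the work surface, if the arm or the gripper's body presses on something with over 40 N, if the wrist force passes 120 N, or if a joint passes its speed limit or range.

### The arm

A 6-joint arm with a two-finger parallel gripper is mounted at the origin on the work surface. World frame = base frame: x ahead of the robot, y to its left, z up, the work surface at z = 0. Lengths are in m, angles in rad, forces in N, time in s.
With the tool pointing down it reaches from about 0.375 to 0.975 m from the base axis. Payload 3.8 kg.
Tool frame: the origin (TCP) lies midway between the tips of the shut fingers; the grasp point (between the pads) lies 19 mm behind it; x points along the fingers, y is the direction in which the jaws open and shut, and the axes are right-handed (so a half turn about x gives the same grasp; the last joint's range is limited). The gripper opens to 88 mm and grips with 3 to 60 N. Pads are 18 mm wide; open, the fingers measure 123 mm over their backs; the gripper's body (75 mm by 187 mm) begins 45 mm behind the grasp point.
Start: joints at [1.092, 0.264, 1.604, -0, 1.274, -0.037], TCP at [0.289, 0.61, 0.21] pointing down, gripper open.
Joint ranges: [-2.63, 2.63], [-0.94, 2.18], [0.31, 2.57], [-1.31, 4.45], [0, 2.66], [-2.55, 2.55]. Speed limits (rad/s): [2.57, 2.57, 3.14, 3.14, 3.14, 3.14].

### API

Orientations are given as a rotation vector (axis times angle).
In Python, from cell import manip, inverse_kinematics, cams, order gives the robot as it stands. Calls block until the motion is done:
- manip.move_pose(position, orientation): joint-space move of the TCP to a pose.
- manip.move_linear(position, rate=0.15, rot=None): straight line of the TCP; rot=None keeps the orientation; rate is the mean speed in m/s.
- manip.set_joints(angles): joint-space move.
- manip.set_gripper(opening, force=None): finger opening in m; force is the grip in N (None keeps the last); returns when the fingers have stopped.
- manip.dwell(seconds).
- inverse_kinematics(position, orientation): joint angles nearest the present ones, or None.
- manip.state(): the state.
- cams.capture(name): name is "scene" or "top" or "wrist"; returns a dict with "image" (480x640x3 uint8, blue, green, red), "z_map" (480x640 float32, m along the optical axis (not along the pixel's ray), 0 where there is no reading), "intrinsics" (3x3 intrinsics, pixels), "k1" (the pictures are not rectified: a ray, as slopes to the right and down, at radius r is drawn at 1 + k1 r^2 times it, then the intrinsics apply), "position" and "orientation" of the camera in the world; the wrist camera has in their place "T_tool_cam" (4x4, takes a point from camera to tool coordinates, whose origin is the TCP and whose axes are the tool frame's). Camera axes: x right, y down, z forward; pixel columns grow to the right and rows downward; lengths in m; the calibration is good to about 2 mm. A picture is of the moment at which its call begins: read the wrist's pose just before it.
A pose or a line that the arm cannot do raises manip.IKError and nothing moves.
- order.close_job(): hands the job in, once; it reports no verdict.
The state is a dict: "clock": time; "joint_pos": joint angles; "joint_velocities": joint speeds; "tau": joint torques, N m; "tool_pos": TCP position; "tcp_rot": TCP orientation; "contact_force": force on the tool from outside, world axes, zero at the start; "moment": the same for the moment, N m; "gripper_width": finger opening in m.
Only numpy, scipy, OpenCV 4.12 (cv2) and the standard library are available. Lean on these libraries where they do the work, as an engineer would, in place of code of your own. Each camera call takes 0.05 s, during which the arm holds its last target. There are 200 camera calls.

## Working session

There is one attempt and no reset: what is moved stays moved. The work goes in short steps, each a Python script; the robot and the scene stay as the last script left them, time stands still between calls to the robot, and variables do not carry over. Pictures are saved under pics/ and viewed, about 8 in all and at most 12, crops included, and the job is handed in when it is done.

```bash
mkdir -p pics; ls; cat > h.py <<'E'
import numpy as np, cv2
from scipy.spatial.transform import Rotation as R
from cell import manip, inverse_kinematics, cams, order
def snap(name,tag):
    c=cams.capture(name); cv2.imwrite(f'pics/{tag}.png',c['image'])
    np.savez(f'{tag}.npz',**{k:v for k,v in c.items()}); return c
def ray(c,u,v):
    K=np.array(c['intrinsics']);k=float(c['k1'])
    d=np.array([(u-K[0,2])/K[0,0],(v-K[1,2])/K[1,1]]);s=d.copy()
    for _ in range(20): s=d/(1+k*(s@s))
    return np.array([s[0],s[1],1.])
def Rc(o):
    o=np.array(o,float)
    return o if o.shape==(3,3) else (R.from_rotvec(o).as_matrix() if o.size==3 else R.from_quat(o).as_matrix())
def atz(c,u,v,z):
    p=np.array(c['position']);d=Rc(c['orientation'])@ray(c,u,v)
    return p+d*(z-p[2])/d[2]
def dep(c,u,v):
    z=c['z_map'][int(round(v)),int(round(u))]
    return np.array(c['position'])+Rc(c['orientation'])@ray(c,u,v)*z
E
python3 - <<'E'
from h import *
for n in('scene','top'):
    c=snap(n,n); print(c['position'],c['orientation'],c['k1'],c['intrinsics'])
print(manip.state())
E
```

```text
pics
[ 1.15412856 -0.0719215   1.00066463] [-2.02874582 -1.73992634  0.49685828] -0.12733311646809203 [[475.64795611   0.         313.94537824]
 [  0.         475.64795611 245.78708776]
 [  0.           0.           1.        ]]
[0.34838332 0.02019116 1.21686421] [-2.13848072  2.1192879  -0.19956648] -0.09115557089775773 [[447.97602084   0.         318.67000609]
 [  0.         447.97602084 244.1188362 ]
 [  0.           0.           1.        ]]
{'clock': 0.1, 'joint_pos': array([ 1.09210509e+00,  2.64654646e-01,  1.60521120e+00, -2.13128955e-05,
        1.27372192e+00, -3.69085553e-02]), 'joint_velocities': array([ 7.81942543e-04, -1.94731717e-03, -8.66034564e-04, -3.94504656e-04,
        4.66119853e-05, -7.04852567e-04]), 'tau': array([ 9.77816890e-04, -5.03617322e+01, -3.58071721e+01,  7.32127740e-02,
        2.33075110e-02, -5.98717133e-05]), 'tool_pos': array([0.28829057, 0.60956978, 0.20874236]), 'tcp_rot': array([ 0.3449527 ,  1.54337832, -0.34801177]), 'contact_force': array([ 0.27406867, -0.98247853, -0.71488754]), 'moment': array([0.03108935, 0.01543675, 0.01481095]), 'gripper_width': 0.08773141896815896}
```

View pics/top.png

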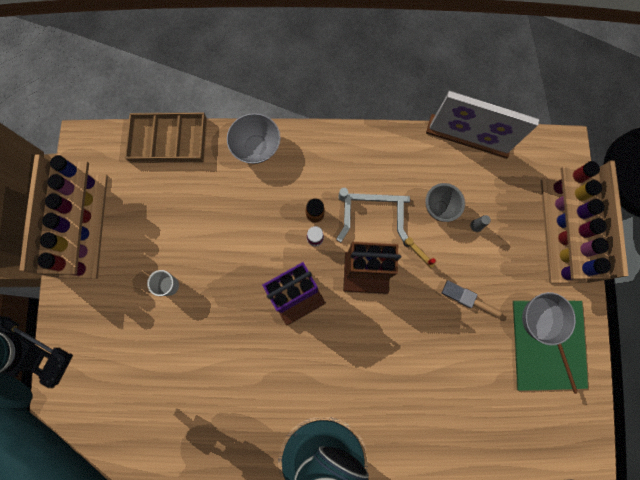

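View pics/scene.png

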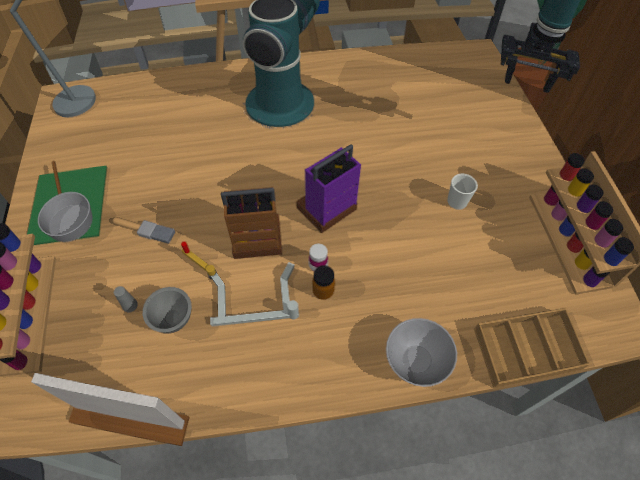

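The top view shows the bay at about (375,215), the brown crate at (374,262), the keeper from about (407,241) to its peg at (432,261), and the purple look-alike at (291,290). I'll enlarge the bay and crate area.

```bash
python3 - <<'E'
import cv2
a=cv2.imread('pics/top.png')[175:310,310:460]; cv2.imwrite('pics/topc.png',cv2.convertScaleAbs(cv2.resize(a,None,fx=5,fy=5,interpolation=cv2.INTER_CUBIC)[:600],alpha=1.5))
a=cv2.imread('pics/scene.png')[180:335,170:340]; cv2.imwrite('pics/scc.png',cv2.convertScaleAbs(cv2.resize(a,None,fx=4,fy=4,interpolation=cv2.INTER_CUBIC)[:600],alpha=1.3))
E
```

```text
(no output)
```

View pics/topc.png

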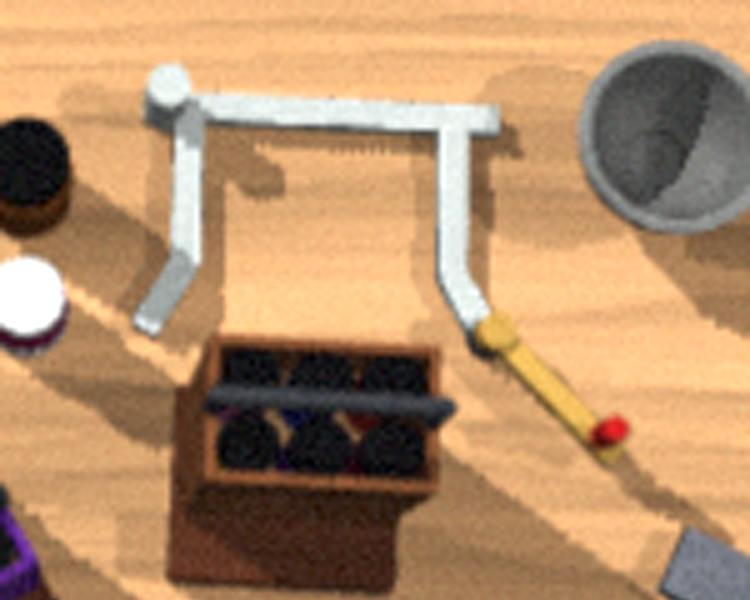

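View pics/scc.png

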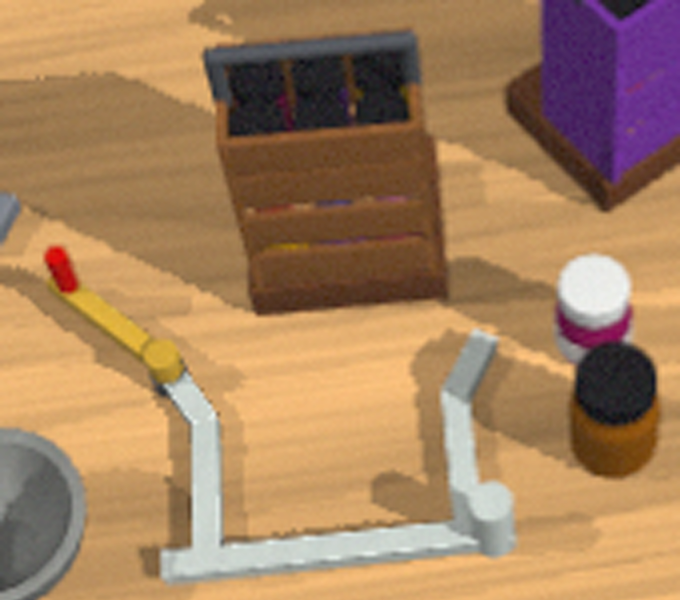

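```bash
python3 - <<'E'
from h import *
t=dict(np.load('top.npz'));s=dict(np.load('scene.npz'))
T=lambda u,v,z:atz(t,(u+.5)/5-.5+310,(v+.5)/5-.5+175,z)[:2]
S=lambda u,v,z:atz(s,(u+.5)/4-.5+170,(v+.5)/4-.5+180,z)[:2]
def fit(loc,w):  # 2D rigid
    a=np.array(loc,float)/1e3;w=np.array(w);ca,cw=a.mean(0),w.mean(0)
    A=a-ca;B=w-cw;th=np.arctan2((A[:,0]*B[:,1]-A[:,1]*B[:,0]).sum(),(A*B).sum())
    M=np.array([[np.cos(th),-np.sin(th)],[np.sin(th),np.cos(th)]])
    o=cw-M@ca;print('th',th.round(4),'o',o.round(4),'res mm',((a@M.T+o-w)*1e3).round(1).tolist())
print('bay top');fit([(60,88),(-63.5,-95),(52.5,66),(52.5,-66),(-30,66),(-30,-66)],[T(168,83,.05),T(497,330,.03),T(205,122,.014),T(440,131,.014),T(201,262,.014),T(438,280,.014)])
print('bay scene');fit([(60,88),(-63.5,-95),(-30,66),(-30,-66)],[S(493,497,.05),S(163,357,.03),S(446,393,.014),S(214,418,.014)])
print('crate top');fit([(52.5,55),(52.5,-55),(-17.5,55),(-17.5,-55),(-52.5,60),(-52.5,-60)],[T(209,338,.18),T(439,347,.18),T(205,484,.18),T(436,494,.18),T(168,578,.03),T(393,588,.03)])
print('crate scene');fit([(52.5,60),(52.5,-60),(52.5,55),(52.5,-55)],[S(446,297,.0),S(257,312,.0),S(422,124,.18),S(222,140,.18)])
print('peg',T(612,430,.066),S(54,250,.066),'piv',T(497,330,.03),S(163,357,.03))
E
```

```text
bay top
th -0.0397 o [ 0.6441 -0.1372] res mm [[-1.4, -1.0], [-1.3, 0.7], [1.5, 0.1], [-0.2, -0.3], [-1.0, 0.8], [2.5, -0.3]]
bay scene
th -0.0251 o [ 0.6479 -0.1343] res mm [[1.5, -0.0], [1.0, -0.2], [-1.5, -2.1], [-1.0, 2.4]]
crate top
th -0.0395 o [ 0.491 -0.114] res mm [[1.7, 0.8], [0.6, -0.3], [1.0, 1.3], [0.5, -0.5], [-1.8, -0.5], [-2.0, -0.9]]
crate scene
th -0.0579 o [ 0.4916 -0.1115] res mm [[0.3, 2.9], [0.2, -1.0], [-0.1, 0.6], [-0.4, -2.5]]
peg [ 0.5185543  -0.28196546] [ 0.52032322 -0.28301558] piv [ 0.57816852 -0.23031006] [ 0.5810694  -0.22742636]
```

```bash
cat >> h.py <<'E'
TH=-.034; O=np.array([.646,-.136])
RB=R.from_euler('z',TH)
def W(x,y,z): return np.r_[O+RB.as_matrix()[:2,:2]@[x,y],z]
def B(p): return RB.as_matrix()[:2,:2].T@(np.array(p)[:2]-O)
def ori(tilt=.17,sgn=1,yaw=0):
    x=np.array([np.sin(tilt),0,-np.cos(tilt)]);y=np.array([0,sgn,0.])
    return (R.from_euler('z',TH+yaw)*R.from_matrix(np.c_[x,y,np.cross(x,y)])).as_rotvec()
E
python3 - <<'E'
from h import *
t=dict(np.load('top.npz'))
P=np.array([np.r_[dep(t,u,v),t['image'][v,u]] for v in range(250,325) for u in range(255,332)])
for lo,hi in((.02,.04),(.1,.17),(.17,.23)):
    q=P[(P[:,2]>lo)&(P[:,2]<hi)]; 
    if len(q): print(lo,len(q),q[:,:2].min(0),q[:,:2].max(0), q[q[:,1].argmin(),:3])
print('crate in bay',B([.491,-.113]))
for s in(1,-1):
  for x,y,z in((-.235,.005,.33),(-.235,.005,.012),(-.0615,-.012,.012)):
    print(s,W(x,y,z),inverse_kinematics(W(x,y,z),ori(sgn=s)))
E
```

```text
0.02 610 [ 0.35284906 -0.00348675] [0.44030232 0.1174602 ] [ 0.40852972 -0.00348675  0.0307824 ]
0.1 293 [0.3835304  0.01804728] [0.48971223 0.14111188] [0.43591359 0.01804728 0.11463698]
0.17 1202 [0.3837846  0.01820526] [0.49603316 0.14590595] [0.43583285 0.01820526 0.17423184]
crate in bay [-0.15569227  0.01771772]
1 [ 0.41130578 -0.12301443  0.33      ] [-0.40103222 -0.3948705   2.01734633  0.06211632  1.36063751 -1.94596565]
1 [ 0.41130578 -0.12301443  0.012     ] [-0.40103222 -0.08963067  2.40806543  0.09834058  0.66663665 -2.01037299]
1 [ 0.58412762 -0.14590247  0.012     ] [-0.31493905  0.22879093  2.06273103  0.07394155  0.68795687 -1.90505623]
-1 [ 0.41130578 -0.12301443  0.33      ] [-0.40103222 -0.3948705   2.01734633  0.06211632  1.36063751  1.19562701]
-1 [ 0.41130578 -0.12301443  0.012     ] [-0.40103222 -0.08963067  2.40806543  0.09834058  0.66663665  1.13121966]
-1 [ 0.58412762 -0.14590247  0.012     ] [-0.31493905  0.22879093  2.06273103  0.07394155  0.68795687  1.23653642]
```

```bash
python3 - <<'E'
from h import *
o=ori(sgn=-1)
p=manip.state()['tool_pos']; manip.move_linear([p[0]+.05,p[1],.34],.3)
manip.move_pose(W(-.235,.008,.33),o)
manip.set_gripper(.06)
manip.move_linear(W(-.235,.008,.06),.2); manip.move_linear(W(-.235,.008,.012),.08)
f0=manip.state()['contact_force'];print(f0,manip.state()['tool_pos'],W(-.235,.008,.012))
for x in(-.225,-.218,-.212,-.205,-.19):
    y=.008-(.0177)*np.clip((x+.215)/.12,0,1)
    manip.move_linear(W(x,y,.012),.06); s=manip.state(); print(x,s['contact_force']-f0,s['moment'].round(2),s['clock'])
c=snap('top','t2'); s=snap('scene','s2')
a=cv2.convertScaleAbs(c['image'][175:310,310:460],alpha=1.5);cv2.imwrite('pics/t2c.png',cv2.resize(a,None,fx=4,fy=4,interpolation=cv2.INTER_CUBIC))
E
```

```text
[-0.4801846   1.0866941   0.31899252] [ 0.41177413 -0.12015973  0.01230296] [ 0.41140776 -0.12001616  0.012     ]
-0.225 [ 0.38205235 -1.40103018 -0.06463316] [0.   0.26 0.02] 6.4583
-0.218 [-0.10835227 -1.697198   -0.51231922] [-0.01  0.27  0.01] 6.725
-0.212 [ 0.61750374 -0.71423448  0.18336715] [0.03 0.23 0.03] 6.975
-0.205 [ 0.30304026 -0.61830564 -0.5508274 ] [0.   0.27 0.02] 7.2417
-0.19 [ 1.67096953 -1.1564379   0.01590553] [ 0.03  0.21 -0.04] 7.6417
```

View pics/t2c.png

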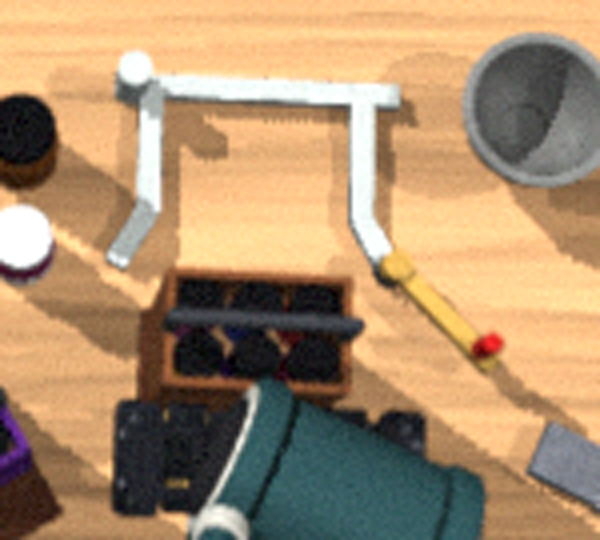

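```bash
cat >> h.py <<'E'
def fit(loc,w):
    a=np.array(loc,float)/1e3;w=np.array(w);ca,cw=a.mean(0),w.mean(0)
    A=a-ca;Q=w-cw;th=np.arctan2((A[:,0]*Q[:,1]-A[:,1]*Q[:,0]).sum(),(A*Q).sum())
    M=np.array([[np.cos(th),-np.sin(th)],[np.sin(th),np.cos(th)]])
    o=cw-M@ca;print('th',th.round(4),'o',o.round(4),'in bay mm',(B(o)*1e3).round(1),'dyaw',round(th-TH,3),'res mm',((a@M.T+o-w)*1e3).round(1).tolist())
CB=[(52.5,55),(52.5,-55),(-17.5,55),(-17.5,-55)]
E
python3 - <<'E'
from h import *
t=dict(np.load('t2.npz'))
T=lambda u,v,z:atz(t,(u+.5)/4-.5+310,(v+.5)/4-.5+175,z)[:2]
fit(CB,[T(170,268,.18),T(354,276,.18),T(162,388,.18),T(350,397,.18)])
s=dict(np.load('s2.npz'))['image'][180:335,170:340]; cv2.imwrite('pics/s2c.png',cv2.convertScaleAbs(cv2.resize(s,None,fx=4,fy=4,interpolation=cv2.INTER_CUBIC)[:600],alpha=1.3))
E
```

```text
th -0.0448 o [ 0.4902 -0.115 ] in bay mm [-156.4   15.6] dyaw -0.011 res mm [[-0.2, 1.2], [-1.4, 0.2], [1.0, -0.7], [0.5, -0.7]]
```

```bash
python3 - <<'E'
from h import *
s=manip.state();print(s['tool_pos'],B(s['tool_pos']),R.from_rotvec(s['tcp_rot']).as_matrix().round(2),s['gripper_width'])
E
```

```text
[ 0.4562528  -0.1252109   0.01192405] [-0.19000429  0.0043327 ] [[ 0.17 -0.03 -0.99]
 [-0.01 -1.    0.03]
 [-0.99 -0.   -0.17]] 0.06010282662656523
```

View pics/s2c.png

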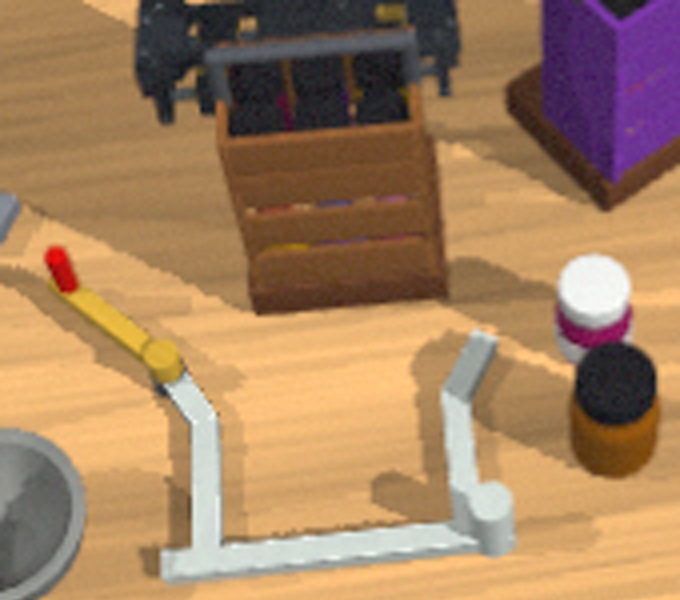

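```bash
python3 - <<'E'
from h import *
t=dict(np.load('t2.npz'));s=dict(np.load('s2.npz'))
for u,v in((135,405),(135,430),(185,408),(135,505),(410,415),(410,430),(250,390),(255,320)):
    print('top',u,v,(q:=dep(t,(u+.5)/4-.5+310,(v+.5)/4-.5+175)).round(3),B(q).round(3))
for u,v in((166,112),(152,50),(444,85),(450,30),(205,100),(320,45),(320,200),(330,300)):
    print('scene',u,v,(q:=dep(s,(u+.5)/4-.5+170,(v+.5)/4-.5+180)).round(3),B(q).round(3))
E
```

```text
top 135 405 [ 0.467 -0.045  0.15 ] [-0.182  0.085]
top 135 430 [ 0.453 -0.045  0.148] [-0.196  0.085]
top 185 408 [ 0.468 -0.076  0.132] [-0.18   0.054]
top 135 505 [ 0.408 -0.045  0.141] [-0.241  0.083]
top 410 415 [ 0.463 -0.21   0.149] [-0.181 -0.08 ]
top 410 430 [ 0.454 -0.21   0.147] [-0.19  -0.081]
top 250 390 [ 0.45  -0.086  0.374] [-0.198  0.044]
top 255 320 [ 0.509 -0.109  0.215] [-0.138  0.022]
scene 166 112 [ 0.47  -0.205  0.118] [-0.174 -0.075]
scene 152 50 [ 0.446 -0.208  0.146] [-0.198 -0.078]
scene 444 85 [ 0.477 -0.044  0.12 ] [-0.172  0.087]
scene 450 30 [ 0.461 -0.037  0.15 ] [-0.188  0.093]
scene 205 100 [ 0.471 -0.182  0.126] [-0.174 -0.051]
scene 320 45 [ 0.515 -0.108  0.217] [-0.132  0.023]
scene 320 200 [ 0.545 -0.122  0.118] [-0.102  0.011]
scene 330 300 [ 0.544 -0.128  0.01 ] [-0.102  0.005]
```

```bash
python3 - <<'E'
from h import *
t=dict(np.load('top.npz'));s=dict(np.load('scene.npz'))
for v in range(480,620,10):
    print('top',v,(q:=dep(t,(285+.5)/5-.5+310,(v+.5)/5-.5+175)).round(3),B(q).round(3))
for u,v in((320,45),(320,200),(330,300)):
    print('scene',u,v,(q:=dep(s,(u+.5)/4-.5+170,(v+.5)/4-.5+180)).round(3),B(q).round(3))
print(np.abs(t['image'].astype(int)-dict(np.load('t2.npz'))['image'])[236:260,350:395].mean())
st=manip.state();print(st['contact_force'],st['moment'],st['tau'].round(1))
c=cams.capture('wrist');cv2.imwrite('pics/w1.png',c['image'])
E
```

```text
top 480 [ 0.477 -0.097  0.179] [-0.17   0.033]
top 490 [ 0.475 -0.1    0.155] [-0.172  0.03 ]
top 500 [ 0.475 -0.104  0.118] [-0.172  0.026]
top 510 [ 0.475 -0.109  0.069] [-0.172  0.021]
top 520 [ 0.474 -0.114  0.026] [-0.172  0.016]
top 530 [ 0.468 -0.114  0.032] [-0.178  0.016]
top 540 [ 0.463 -0.114  0.032] [-0.184  0.016]
top 550 [ 0.458 -0.114  0.029] [-0.189  0.016]
top 560 [ 0.453 -0.114  0.027] [-0.194  0.015]
top 570 [ 0.447 -0.113  0.032] [-0.199  0.016]
top 580 [ 0.442 -0.113  0.033] [-0.205  0.016]
top 590 [ 0.439 -0.117  0.001] [-0.208  0.012]
top 600 [ 0.434 -0.117  0.   ] [-0.213  0.012]
top 610 [ 0.428 -0.117 -0.001] [-0.218  0.012]
scene 320 45 [ 0.515 -0.108  0.216] [-0.132  0.023]
scene 320 200 [ 0.545 -0.122  0.118] [-0.101  0.011]
scene 330 300 [ 0.545 -0.128  0.011] [-0.101  0.005]
5.371604938271605
[-0.14230871 -0.62650818  0.00775696] [-0.0348384   0.19942523 -0.00022554] [  0.  -28.  -28.3   0.2  -0.9   0. ]
```

View pics/w1.png

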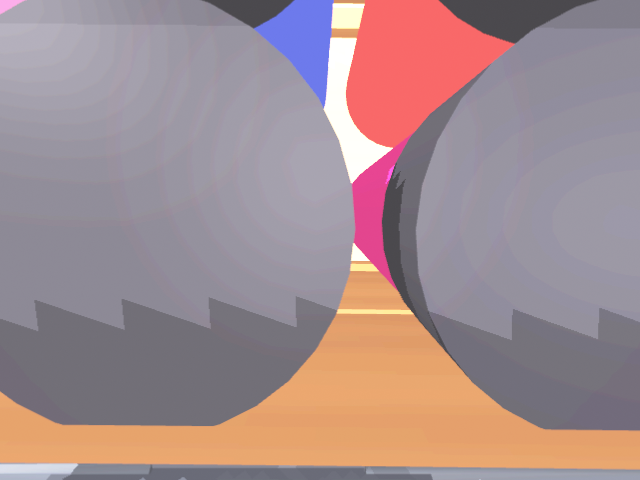

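```bash
python3 - <<'E'
from h import *
s=dict(np.load('scene.npz'))
a=[(u,v,*dep(s,u,v)) for v in range(30,100) for u in range(490,600)]
a=np.array(a);m=(a[:,4]>.15)&(np.abs(a[:,2]-.29)<.15)&(np.abs(a[:,3]-.61)<.2);q=a[m]
i=np.argsort(q[:,4])[:8];print(q[i].round(3))
print('body z-hist',np.histogram(q[:,4],bins=np.arange(.15,.5,.02)))
s=dict(np.load('s2.npz'))
a=np.array([(u,v,*dep(s,u,v)) for v in range(150,260) for u in range(190,300)])
m=(a[:,4]>.012)&(a[:,2]<.50)&(a[:,2]>.40)&(a[:,4]<.135);q=a[m];i=np.argsort(q[:,4])[:12];print(q[i].round(3))
c=cv2.imread('pics/scene.png')[20:110,470:610];cv2.imwrite('pics/g.png',cv2.resize(c,None,fx=5,fy=5))
E
```

```text
[[5.07e+02 8.30e+01 2.75e-01 5.62e-01 2.36e-01]
 [5.07e+02 8.20e+01 2.71e-01 5.63e-01 2.37e-01]
 [5.43e+02 8.90e+01 3.06e-01 6.50e-01 2.37e-01]
 [5.43e+02 9.10e+01 3.14e-01 6.46e-01 2.37e-01]
 [5.43e+02 9.00e+01 3.11e-01 6.48e-01 2.37e-01]
 [5.08e+02 8.30e+01 2.77e-01 5.63e-01 2.38e-01]
 [5.46e+02 9.00e+01 3.13e-01 6.55e-01 2.39e-01]
 [5.06e+02 8.30e+01 2.78e-01 5.57e-01 2.39e-01]]
body z-hist (array([   0,    0,    0,    0,   52,  105,  106,   73,  490, 1016,  235,
        131,  300,   83,    0,    0,    0]), array([0.15, 0.17, 0.19, 0.21, 0.23, 0.25, 0.27, 0.29, 0.31, 0.33, 0.35,
       0.37, 0.39, 0.41, 0.43, 0.45, 0.47, 0.49]))
[[ 2.97e+02  2.06e+02  4.17e-01 -0.00e+00  1.20e-02]
 [ 2.96e+02  2.05e+02  4.14e-01 -2.00e-03  1.30e-02]
 [ 2.97e+02  2.05e+02  4.16e-01  0.00e+00  1.50e-02]
 [ 2.99e+02  2.08e+02  4.27e-01  4.00e-03  1.50e-02]
 [ 2.98e+02  2.06e+02  4.20e-01  2.00e-03  1.60e-02]
 [ 2.99e+02  2.07e+02  4.24e-01  4.00e-03  1.60e-02]
 [ 2.79e+02  2.26e+02  4.77e-01 -5.40e-02  1.90e-02]
 [ 2.96e+02  2.04e+02  4.15e-01 -2.00e-03  1.90e-02]
 [ 2.99e+02  2.06e+02  4.26e-01  4.00e-03  2.30e-02]
 [ 2.97e+02  2.04e+02  4.19e-01 -0.00e+00  2.40e-02]
 [ 2.98e+02  2.05e+02  4.23e-01  2.00e-03  2.40e-02]
 [ 2.78e+02  2.15e+02  4.47e-01 -5.20e-02  2.40e-02]]
```

View pics/g.png

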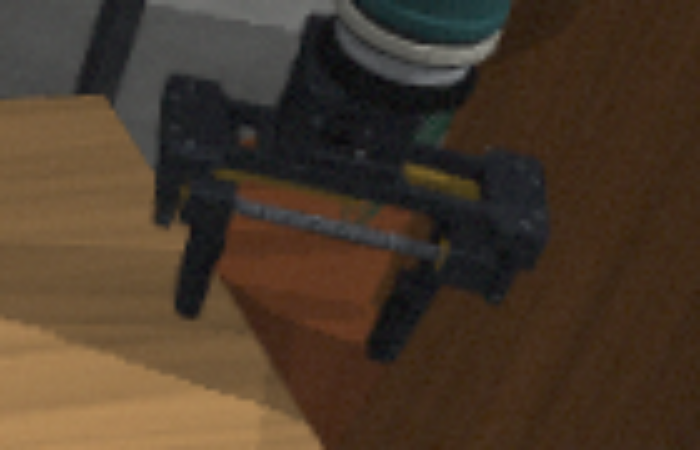

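The fingertips retract about 27 mm when the gripper is open (tips seen at z=0.236 with the TCP at 0.209), so they passed above the foot and touched nothing. I'll back off, shut the fingers and push with the shut tips.

```bash
python3 - <<'E'
from h import *
o=ori(sgn=-1)
manip.move_linear(W(-.24,.016,.012),.15)
manip.move_linear(W(-.24,.016,.03),.15)
manip.set_gripper(0,20)
manip.move_linear(W(-.24,.016,.013),.1)
s=manip.state();f0=s['contact_force'];print(s['gripper_width'],s['tool_pos'],s['clock'])
for x in(-.225,-.218,-.21,-.195,-.18,-.16):
    y=.016-.0165*np.clip((x+.217)/.12,0,1)
    manip.move_linear(W(x,y,.013),.05); s=manip.state(); print(x,round(y,4),(s['contact_force']-f0).round(2),s['moment'].round(2),s['clock'])
c=snap('top','t3'); snap('scene','s3')
a=cv2.convertScaleAbs(c['image'][175:310,310:460],alpha=1.5);a=cv2.resize(a,None,fx=4,fy=4,interpolation=cv2.INTER_CUBIC);cv2.imwrite('pics/t3c.png',a)
E
```

```text
0.0003166623148957886 [ 0.4058322  -0.1115088   0.01237627] 9.8167
-0.225 0.016 [-0.64  0.08  0.02] [ 0.   0.2 -0. ] 10.2667
-0.218 0.016 [-0.98 -1.01  0.19] [ 0.06  0.22 -0.01] 10.5583
-0.21 0.015 [-0.64  0.59  0.2 ] [0.04 0.22 0.03] 10.8667
-0.195 0.013 [-0.23  0.02 -0.35] [ 0.02  0.23 -0.01] 11.3167
-0.18 0.0109 [-4.12 -0.16 -0.05] [ 0.01  0.53 -0.13] 11.7667
-0.16 0.0082 [-6.49  1.25  4.72] [-0.1   0.76  0.08] 12.3167
```

View pics/t3c.png

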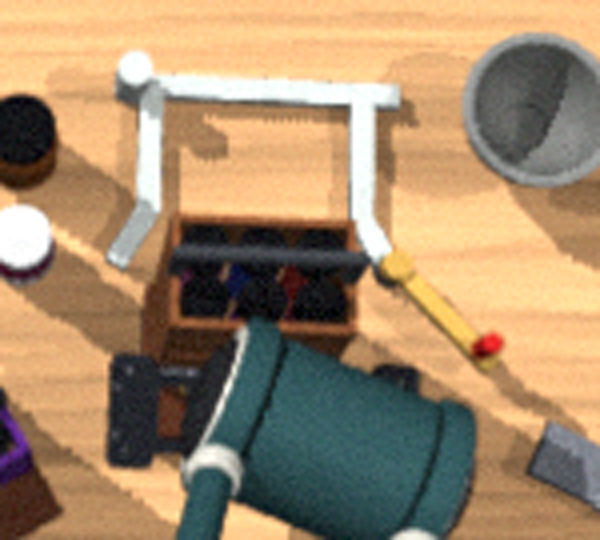

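```bash
python3 - <<'E'
from h import *
t=dict(np.load('t3.npz'))
D=lambda u,v,z:atz(t,(u+.5)/4-.5+310,(v+.5)/4-.5+175,z)[:2]
fit(CB,[D(172,214,.18),D(356,221,.18),D(166,322,.18),D(356,333,.18)])
T=lambda u,v:dep(t,(u+.5)/4-.5+310,(v+.5)/4-.5+175)
for u,v in((160,335),(155,345),(150,360),(170,400),(172,420)): q=T(u,v);print(u,v,q.round(3),B(q).round(3))
print(B(manip.state()['tool_pos']),manip.state()['tool_pos'])
q=np.array([T(u,v) for u in range(165,360,8) for v in range(226,300,4)]);print(q[:,2].max())
E
```

```text
th -0.0397 o [ 0.5259 -0.1177] in bay mm [-120.7   14.2] dyaw -0.006 res mm [[2.6, 0.2], [1.3, -0.2], [-2.5, -0.9], [-1.3, 1.0]]
160 335 [ 0.513 -0.062  0.126] [-0.135  0.07 ]
155 345 [ 0.517 -0.063  0.061] [-0.132  0.068]
150 360 [ 0.495 -0.054  0.149] [-0.154  0.077]
170 400 [ 0.484 -0.075  0.035] [-0.164  0.056]
172 420 [ 0.47  -0.076  0.041] [-0.178  0.054]
[-0.16140631  0.00842594] [ 0.4849734  -0.12209217  0.01261758]
1.2168642059680645
```

```bash
python3 - <<'E'
from h import *
manip.move_linear(W(-.235,.012,.015),.15)
manip.move_linear(W(-.235,.012,.28),.3)
s0=manip.state();c=snap('scene','s4');print(s0['tool_pos'],s0['clock'],s0['gripper_width'])
p=s0['tool_pos'];M=R.from_rotvec(s0['tcp_rot']).as_matrix()
def proj(P):
    q=Rc(c['orientation']).T@(P-np.array(c['position']));a=q[:2]/q[2];a=a*(1+float(c['k1'])*(a@a));K=c['intrinsics'];return a*K[0,0]+K[:2,2]
u0=proj(p);u1=proj(p-.064*M[:,0]);print('tcp px',u0,'body start px',u1)
x,y=int(u0[0])-70,int(u0[1])-70
a=c['image'][y:y+120,x:x+140];a=cv2.convertScaleAbs(cv2.resize(a,None,fx=5,fy=5,interpolation=cv2.INTER_CUBIC),alpha=1.6)
for q,col in((u0,(0,255,0)),(u1,(0,255,255))): cv2.drawMarker(a,tuple(int(z) for z in (q-[x,y])*5),col,0,14,1)
cv2.imwrite('pics/s4c.png',a)
E
```

```text
[ 0.41084802 -0.11568383  0.27804785] 14.1 0.0006637226405102165
tcp px [239.23791466 135.29733868] body start px [235.20822466 109.29548663]
```

View pics/s4c.png

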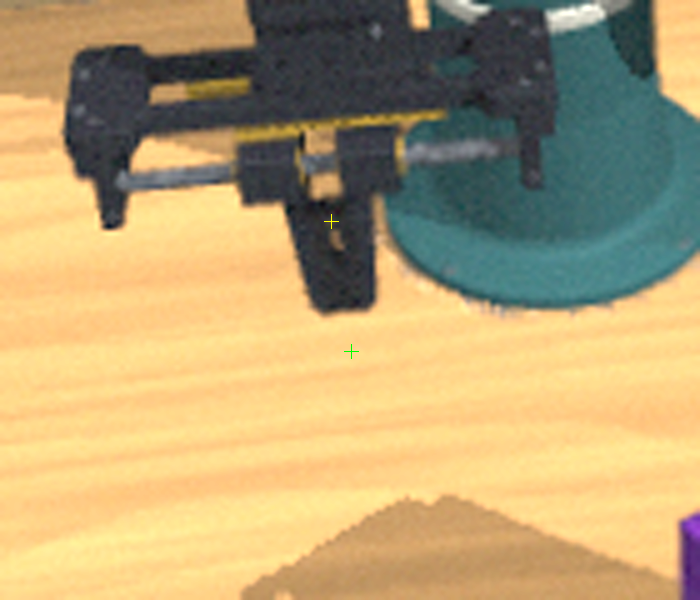

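```bash
python3 - <<'E'
from h import *
c=dict(np.load('s4.npz'));p=np.array([0.41084802,-0.11568383,0.27804785]);M=R.from_rotvec(manip.state()['tcp_rot']).as_matrix()
print(M.round(3))
for v in range(250,315,8):
  for u in (330,345,362):
    q=dep(c,169+u/5,65+v/5);print(u,v,q.round(3),'tool',(M.T@(q-p)).round(4))
E
```

```text
[[ 0.165 -0.034 -0.986]
 [-0.004 -0.999  0.034]
 [-0.986 -0.001 -0.165]]
330 250 [ 0.41  -0.117  0.335] tool [-0.0563  0.0014 -0.0088]
345 250 [ 0.412 -0.111  0.335] tool [-0.0565 -0.0047 -0.0102]
362 250 [ 0.414 -0.104  0.336] tool [-0.0569 -0.0116 -0.0121]
330 258 [ 0.411 -0.118  0.331] tool [-0.0524  0.0019 -0.0087]
345 258 [ 0.413 -0.112  0.332] tool [-0.053  -0.0042 -0.0106]
362 258 [ 0.413 -0.105  0.331] tool [-0.0523 -0.0111 -0.0107]
330 266 [ 0.415 -0.118  0.331] tool [-0.0514  0.0021 -0.0129]
345 266 [ 0.414 -0.112  0.329] tool [-0.0499 -0.0038 -0.0116]
362 266 [ 0.416 -0.105  0.33 ] tool [-0.0505 -0.0108 -0.0137]
330 274 [ 0.412 -0.119  0.324] tool [-0.0453  0.0029 -0.0093]
345 274 [ 0.413 -0.113  0.324] tool [-0.0449 -0.0032 -0.0098]
362 274 [ 0.414 -0.106  0.324] tool [-0.0445 -0.0101 -0.0104]
330 282 [ 0.415 -0.119  0.322] tool [-0.0429  0.0032 -0.0116]
345 282 [ 0.412 -0.113  0.319] tool [-0.0401 -0.0026 -0.0082]
362 282 [ 0.415 -0.106  0.32 ] tool [-0.0408 -0.0096 -0.0105]
330 290 [ 0.412 -0.12   0.315] tool [-0.0361  0.0041 -0.0071]
345 290 [ 0.414 -0.114  0.316] tool [-0.0371 -0.0022 -0.0096]
362 290 [ 0.418 -0.107  0.319] tool [-0.0388 -0.0093 -0.0134]
330 298 [ 0.414 -0.12   0.313] tool [-0.0337  0.0045 -0.0092]
345 298 [ 0.417 -0.114  0.314] tool [-0.0346 -0.0018 -0.0117]
362 298 [ 0.417 -0.107  0.313] tool [-0.0336 -0.0087 -0.0113]
330 306 [ 0.415 -0.121  0.309] tool [-0.0297  0.005  -0.0091]
345 306 [ 0.416 -0.115  0.309] tool [-0.0298 -0.0012 -0.0102]
362 306 [ 0.417 -0.108  0.309] tool [-0.0298 -0.0082 -0.0114]
330 314 [ 0.091 -0.143 -0.   ] tool [0.2218 0.0387 0.3602]
345 314 [ 0.09  -0.134 -0.002] tool [0.2237 0.0299 0.3615]
362 314 [ 0.089 -0.124 -0.005] tool [0.2264 0.0201 0.3639]
```

The visible tips are about 27 mm short of the reported TCP along the finger axis, both at the start and now. The crate was therefore nudged 35 mm by the gripper body, gently and with no tipping. I'll command 27 mm lower, watch the force on the way down, and push the foot.

```bash
cat > push.py <<'E'
from h import *
def go(x,y,z,f0,rate=.05):
    manip.move_linear(W(x,y,z),rate); s=manip.state(); d=s['contact_force']-f0
    print(x,round(y,4),z,B(s['tool_pos']).round(4),s['tool_pos'][2].round(4),d.round(1),s['moment'].round(2),round(s['clock'],1)); return d
E
python3 - <<'E'
from push import *
y0=.012
manip.move_linear(W(-.225,y0,.04),.3); f0=manip.state()['contact_force']
ok=True
for z in(.01,-.005,-.010,-.014):
    d=go(-.225,y0,z,f0,.06)
    if abs(d[2])>4: ok=False;break
if ok:
    for x in(-.195,-.185,-.178,-.172,-.16,-.15):
        y=y0-.014*np.clip((x+.178)/.085,0,1)
        d=go(x,y,-.014,f0,.04)
        if np.linalg.norm(d)>20: break
c=snap('top','t5')
a=cv2.convertScaleAbs(c['image'][165:310,310:460],alpha=1.5);a=cv2.resize(a,None,fx=4,fy=4,interpolation=cv2.INTER_CUBIC);cv2.imwrite('pics/t5c.png',a)
c=snap('scene','s5')
E
```

```text
-0.225 0.012 0.01 [-0.2252  0.0121] 0.0097 [-1.4  0.4 -0.2] [0.01 0.19 0.02] 15.8
-0.225 0.012 -0.005 [-0.2257  0.0122] -0.0057 [-0.3  0.2  0.2] [-0.03  0.2  -0.03] 16.1
-0.225 0.012 -0.01 [-0.2253  0.0121] -0.0103 [-0.8  1.   0.3] [0.06 0.21 0.01] 16.4
-0.225 0.012 -0.014 [-0.2253  0.0121] -0.0143 [ 0.3  1.4 -0.5] [ 0.06  0.22 -0.01] 16.6
-0.195 0.012 -0.014 [-0.1964  0.0123] -0.0147 [-5.3 -0.7  3.5] [-0.1   0.94 -0.02] 17.6
-0.185 0.012 -0.014 [-0.1875  0.0128] -0.0155 [-6.1  1.5 -0.1] [0.02 1.05 0.01] 17.9
-0.178 0.012 -0.014 [-0.1803  0.0127] -0.0155 [-5.1  0.5 -3. ] [0.06 1.11 0.01] 18.3
-0.172 0.011 -0.014 [-0.1735  0.0115] -0.015 [-5.6  1.6 -2.8] [0.07 1.05 0.06] 18.6
-0.16 0.009 -0.014 [-0.1601  0.0091] -0.0141 [-5.5  0.6 -2.6] [0.03 0.91 0.05] 19.0
-0.15 0.0074 -0.014 [-0.1517  0.0074] -0.0144 [-10.6  -0.9   1.3] [-0.16  1.62  0.06] 19.4
```

View pics/t5c.png

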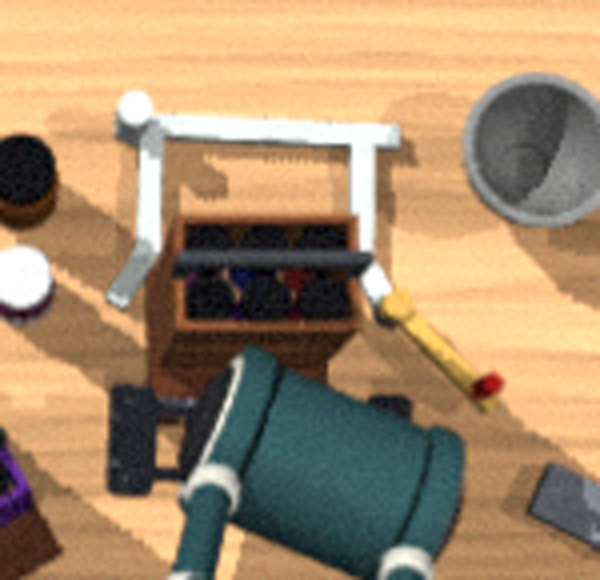

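```bash
cat >> h.py <<'E'
def cfit(f,r0,pts):
    t=dict(np.load(f));fit(CB,[atz(t,(u+.5)/4-.5+310,(v+.5)/4-.5+r0,.18)[:2] for u,v in pts])
E
python3 -c "
from h import *
cfit('t5.npz',165,[(178,214),(357,216),(174,329),(359,329)])"
```

```text
th -0.0035 o [ 0.5503 -0.1214] in bay mm [-96.1  11.4] dyaw 0.03 res mm [[0.7, 2.1], [0.3, -0.7], [0.2, -0.4], [-1.2, -1.0]]
```

```bash
python3 - <<'E'
from push import *
manip.move_linear(W(-.165,.0074,-.014),.1); manip.move_linear(W(-.165,.018,-.014),.1)
f0=manip.state()['contact_force']
for x in np.arange(-.15,-.104,.0075):
    d=go(round(x,4),.018-.006*(x+.15)/.045,-.014,f0,.04)
    if np.linalg.norm(d)>30: break
c=snap('top','t6')
a=cv2.convertScaleAbs(c['image'][165:310,310:460],alpha=1.5);a=cv2.resize(a,None,fx=4,fy=4,interpolation=cv2.INTER_CUBIC);cv2.imwrite('pics/t6c.png',a)
E
```

```text
-0.15 0.018 -0.014 [-0.1523  0.0181] -0.0149 [-8.2 -1.4  5.8] [-0.04  1.34  0.01] 20.6
-0.1425 0.017 -0.014 [-0.1518  0.0184] -0.0171 [-25.   -0.8  20. ] [0.   3.57 0.22] 20.9
```

View pics/t6c.png

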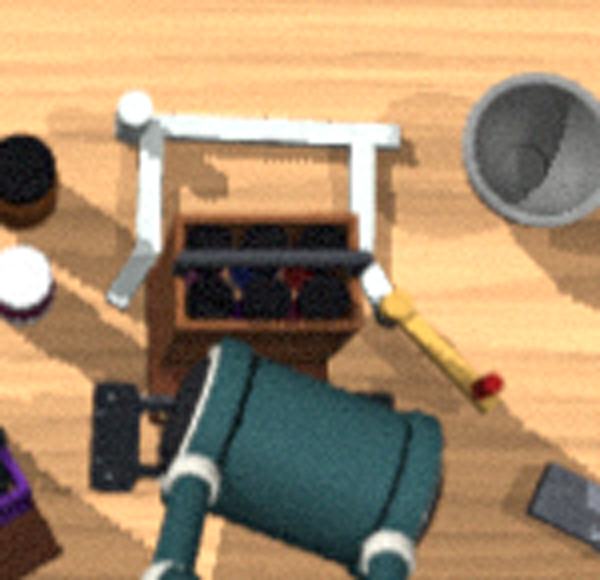

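```bash
cat >> h.py <<'E'
def depmap(c,u0,u1,v0,v1):
    K=np.array(c['intrinsics']);k=float(c['k1']);U,V=np.meshgrid(np.arange(u0,u1),np.arange(v0,v1))
    d=np.stack([(U-K[0,2])/K[0,0],(V-K[1,2])/K[1,1]],-1);s=d.copy()
    for _ in range(20): s=d/(1+k*(s**2).sum(-1,keepdims=True))
    r=np.concatenate([s,np.ones_like(s[...,:1])],-1)*c['z_map'][v0:v1,u0:u1,None]
    return r@Rc(c['orientation']).T+np.array(c['position'])
def crate(c):
    c=dict(np.load(c)) if isinstance(c,str) else c
    P=depmap(c,335,410,180,275);m=(P[...,2]>.165)&(P[...,2]<.192)
    m=cv2.morphologyEx(m.astype('u1'),cv2.MORPH_CLOSE,np.ones((9,9)))
    m2=cv2.morphologyEx(m,cv2.MORPH_OPEN,np.ones((5,5)))
    n,l,st,_=cv2.connectedComponentsWithStats(m2);i=1+st[1:,4].argmax()
    sel=(l==i)&(P[...,2]>.165)&(P[...,2]<.192);q=P[sel][:,:2]
    Q=(q-O)@RB.as_matrix()[:2,:2]*1e3
    (cx,cy),(w,h),a=cv2.minAreaRect(Q.astype('f4'))
    a=(a+45)%90-45
    # edges by line fit of extremes
    tilt=[];far=[]
    for y in range(int(cy)-45,int(cy)+46,6):
        b=Q[np.abs(Q[:,1]-y)<3]
        if len(b): far.append((y,b[:,0].max()))
    far=np.array(far);p=np.polyfit(far[:,0],far[:,1],1)
    lf,rt=Q[:,1].max(),Q[:,1].min()
    r=dict(center=(round(cx-17.5),round(cy,1)),size=(round(w),round(h)),ang=round(np.deg2rad(a),3),far_x=round(np.polyval(p,cy)-52.5,1),yaw=round(-p[0],3),yc=round((lf+rt)/2,1))
    print(r);return r
E
python3 - <<'E'
from h import *
for f in('top','t2','t3','t5','t6'):print(f);crate(f+'.npz')
E
```

```text
top
{'center': (-156, 17.1), 'size': (112, 71), 'ang': np.float64(-0.004), 'far_x': np.float64(-156.6), 'yaw': np.float64(-0.007), 'yc': np.float64(17.2)}
t2
{'center': (-156, 16.9), 'size': (112, 71), 'ang': np.float64(-0.012), 'far_x': np.float64(-156.4), 'yaw': np.float64(-0.013), 'yc': np.float64(17.1)}
t3
{'center': (-123, 14.0), 'size': (72, 112), 'ang': np.float64(0.006), 'far_x': np.float64(-122.8), 'yaw': np.float64(0.004), 'yc': np.float64(14.0)}
t5
{'center': (-97, 12.1), 'size': (70, 113), 'ang': np.float64(0.042), 'far_x': np.float64(-97.3), 'yaw': np.float64(0.045), 'yc': np.float64(11.6)}
t6
{'center': (-96, 12.1), 'size': (71, 112), 'ang': np.float64(0.046), 'far_x': np.float64(-97.4), 'yaw': np.float64(0.044), 'yc': np.float64(11.6)}
```

```bash
python3 - <<'E'
from push import *
manip.move_linear(W(-.156,.022,-.011),.1)
f0=manip.state()['contact_force']
go(-.150,.022,-.011,f0,.04)
for i in range(1,9):
    d=go(round(-.150+.002*i,4),.022-.0025*i,-.011,f0,.03)
    if i%2==0: crate(cams.capture('top'))
    if np.linalg.norm(d)>28: break
E
```

```text
-0.15 0.022 -0.011 [-0.1519  0.0222] -0.0117 [-11.9  -1.2   9.7] [-0.04  1.64  0.1 ] 21.6
-0.148 0.0195 -0.011 [-0.1517  0.0208] -0.0125 [-12.1   2.    8.3] [0.56 1.84 0.22] 21.9
-0.146 0.017 -0.011 [-0.1504  0.0186] -0.013 [-13.1   3.6   7.6] [0.64 1.97 0.24] 22.1
{'center': (-94, 11.6), 'size': (71, 112), 'ang': np.float64(0.052), 'far_x': np.float64(-94.6), 'yaw': np.float64(0.043), 'yc': np.float64(11.3)}
-0.144 0.0145 -0.011 [-0.1484  0.0159] -0.0133 [-11.2   2.6   4.2] [0.42 1.84 0.2 ] 22.4
-0.142 0.012 -0.011 [-0.1462  0.0133] -0.0134 [-9.4  1.4  2.4] [0.31 1.66 0.14] 22.7
{'center': (-90, 8.7), 'size': (72, 112), 'ang': np.float64(0.078), 'far_x': np.float64(-90.0), 'yaw': np.float64(0.085), 'yc': np.float64(8.8)}
-0.14 0.0095 -0.011 [-0.1441  0.0107] -0.0134 [-9.2  0.6  0.1] [0.2  1.66 0.12] 23.0
-0.138 0.007 -0.011 [-0.142   0.0081] -0.0135 [-9.2 -0.1  1.5] [0.12 1.63 0.09] 23.2
{'center': (-85, 6.1), 'size': (71, 112), 'ang': np.float64(0.115), 'far_x': np.float64(-85.0), 'yaw': np.float64(0.114), 'yc': np.float64(5.6)}
-0.136 0.0045 -0.011 [-0.1399  0.0055] -0.0135 [-8.2 -0.2 -0.1] [0.02 1.55 0.11] 23.6
-0.134 0.002 -0.011 [-0.1379  0.003 ] -0.0135 [-8.9 -0.3 -0.2] [-0.04  1.54  0.07] 23.8
{'center': (-80, 3.5), 'size': (71, 112), 'ang': np.float64(0.165), 'far_x': np.float64(-80.1), 'yaw': np.float64(0.165), 'yc': np.float64(2.4)}
```

```bash
python3 - <<'E'
from push import *
p=depmap(dict(np.load('top.npz')),300,335,215,250);q=p[(p[...,2]>.055)&(p[...,2]<.075)];print('jar',q.min(0),q.max(0))
manip.move_linear(W(-.155,.003,-.011),.1)
manip.move_linear(W(-.155,.036,-.011),.12)
f0=manip.state()['contact_force']
go(-.146,.036,-.011,f0,.05)
for i in range(1,12):
    d=go(round(-.146+.003*i,4),.036-.0005*i,-.011,f0,.03)
    if i%2==0 or np.linalg.norm(d)>15:
        r=crate(cams.capture('top'))
        if r['yaw']<.02: break
    if np.linalg.norm(d)>28: break
E
```

```text
jar [0.56665501 0.0060976  0.05520508] [0.64022466 0.04561657 0.0717565 ]
-0.146 0.036 -0.011 [-0.1452  0.0355] -0.0108 [-0.1  0.1 -0.1] [0.02 0.25 0.05] 25.0
-0.143 0.0355 -0.011 [-0.1434  0.0354] -0.0113 [-1.2  0.1 -1.1] [0.02 0.38 0.02] 25.2
-0.14 0.035 -0.011 [-0.143   0.0354] -0.0119 [-10.3   0.7   6.1] [0.08 1.38 0.07] 25.5
{'center': (-80, 3.8), 'size': (71, 113), 'ang': np.float64(0.161), 'far_x': np.float64(-80.2), 'yaw': np.float64(0.162), 'yc': np.float64(2.4)}
-0.137 0.0345 -0.011 [-0.1422  0.0355] -0.0126 [-14.3   0.9  10.8] [0.26 2.05 0.2 ] 25.8
{'center': (-80, 3.7), 'size': (71, 113), 'ang': np.float64(0.159), 'far_x': np.float64(-79.9), 'yaw': np.float64(0.156), 'yc': np.float64(2.4)}
-0.134 0.034 -0.011 [-0.1408  0.0355] -0.0132 [-17.2   3.   13.5] [0.53 2.48 0.24] 26.1
{'center': (-79, 2.8), 'size': (71, 113), 'ang': np.float64(0.141), 'far_x': np.float64(-79.0), 'yaw': np.float64(0.138), 'yc': np.float64(2.4)}
-0.131 0.0335 -0.011 [-0.1348  0.0346] -0.0129 [-4.6  2.9 -2.6] [0.34 1.01 0.14] 26.4
-0.128 0.033 -0.011 [-0.1311  0.034 ] -0.0128 [-4.8  3.1 -2.5] [0.41 1
[... 183 characters left out ...]
[-0.1277  0.0334] -0.0126 [-3.8  3.9 -2.5] [0.42 1.04 0.13] 26.9
-0.122 0.032 -0.011 [-0.1244  0.0328] -0.0124 [-4.1  2.7 -3.7] [0.41 1.01 0.14] 27.2
{'center': (-66, -3.8), 'size': (71, 113), 'ang': np.float64(0.062), 'far_x': np.float64(-66.6), 'yaw': np.float64(0.063), 'yc': np.float64(-4.4)}
-0.119 0.0315 -0.011 [-0.121   0.0322] -0.0122 [-5.1  2.2 -1.8] [0.36 1.   0.17] 27.5
-0.116 0.031 -0.011 [-0.1178  0.0317] -0.0121 [-5.1  2.7 -1.9] [0.44 0.9  0.11] 27.7
{'center': (-61, -6.1), 'size': (71, 113), 'ang': np.float64(0.033), 'far_x': np.float64(-61.8), 'yaw': np.float64(0.046), 'yc': np.float64(-5.6)}
-0.113 0.0305 -0.011 [-0.1154  0.0315] -0.0123 [-5.4  4.5 -0.9] [0.6  1.12 0.21] 28.0
```

```bash
cat > adv.py <<'E'
from push import *
import sys
def adv(xs,y0,slope,xe,step=.005,yawlim=.07,fmax=25):
    p=B(manip.state()['tool_pos'])
    manip.move_linear(W(p[0]-.008,p[1],-.011),.1); manip.move_linear(W(p[0]-.008,y0,-.011),.12)
    f0=manip.state()['contact_force']; go(xs,y0,-.011,f0,.06); i=0;x=xs
    while x<xe:
        i+=1;x=round(x+step,4);d=go(x,y0+slope*(x-xs),-.011,f0,.04)
        if i%2==0 or np.linalg.norm(d)>12:
            r=crate(cams.capture('top'))
            if abs(r['yaw'])>yawlim: break
        if np.linalg.norm(d)>fmax: break
if __name__=='__main__': adv(*map(float,sys.argv[1:]))
E
python3 adv.py -.115 .004 .1 -.075
```

```text
-0.115 0.004 -0.011 [-0.1149  0.0045] -0.0113 [-0.1 -1.1 -1. ] [0.06 0.34 0.07] 28.9
-0.11 0.0045 -0.011 [-0.1129  0.0055] -0.012 [-7.4 -0.1  7.4] [0.1  1.43 0.03] 29.2
-0.105 0.005 -0.011 [-0.1091  0.0064] -0.0126 [-9.1  1.2  6.7] [0.28 1.62 0.04] 29.5
{'center': (-54, -5.6), 'size': (72, 112), 'ang': np.float64(0.003), 'far_x': np.float64(-53.8), 'yaw': np.float64(0.005), 'yc': np.float64(-5.7)}
-0.1 0.0055 -0.011 [-0.1038  0.0069] -0.0129 [-6.8  0.3  2.5] [ 0.22  1.25 -0.01] 29.8
-0.095 0.006 -0.011 [-0.0987  0.0073] -0.013 [-5.2 -0.3  1.4] [0.2  1.19 0.03] 30.1
{'center': (-43, -5.9), 'size': (113, 72), 'ang': np.float64(-0.018), 'far_x': np.float64(-43.7), 'yaw': np.float64(-0.003), 'yc': np.float64(-5.8)}
-0.09 0.0065 -0.011 [-0.0936  0.0078] -0.013 [-5.5 -0.9  0.2] [ 0.16  1.21 -0.04] 30.4
-0.085 0.007 -0.011 [-0.0886  0.0082] -0.0131 [-4.  -0.8 -0.8] [ 0.14  1.13 -0.03] 30.7
{'center': (-33, -5.9), 'size': (113, 72), 'ang': np.float64(-0.016), 'far_x': np.float64(-33.8), 'yaw': np.float64(-0.005), 'yc': np.float64(-5.8)}
-0.08 0.0075 -0.011 [-0.0835  0.0087] -0.013 [-3.7 -0.9  0.5] [ 0.19  1.14 -0.03] 31.0
-0.075 0.008 -0.011 [-0.0784  0.0092] -0.013 [-4.5 -0.5 -0.7] [ 0.15  1.15 -0.03] 31.3
{'center': (-23, -5.6), 'size': (113, 71), 'ang': np.float64(-0.022), 'far_x': np.float64(-23.3), 'yaw': np.float64(-0.025), 'yc': np.float64(-5.5)}
```

```bash
python3 adv.py -.078 -.010 .15 -.04 .004 .07 20
```

```text
-0.078 -0.01 -0.011 [-0.078  -0.0096] -0.0114 [-1.6  0.1  0.1] [-0.06  0.42 -0.02] 32.2
-0.074 -0.0094 -0.011 [-0.0758 -0.009 ] -0.0117 [-6.2 -1.4  3. ] [-0.18  1.11 -0.05] 32.5
-0.07 -0.0088 -0.011 [-0.0724 -0.0083] -0.012 [-7.4 -0.2  2.8] [-0.16  1.25 -0.08] 32.7
{'center': (-16, -5.1), 'size': (112, 72), 'ang': np.float64(-0.023), 'far_x': np.float64(-16.7), 'yaw': np.float64(-0.021), 'yc': np.float64(-5.3)}
-0.066 -0.0082 -0.011 [-0.0684 -0.0076] -0.0122 [-6.8 -1.2  1.1] [-0.2   1.16 -0.08] 33.0
-0.062 -0.0076 -0.011 [-0.0644 -0.007 ] -0.0123 [-5.3 -1.6  0.5] [-0.13  1.1  -0.07] 33.3
{'center': (-9, -3.1), 'size': (113, 72), 'ang': np.float64(-0.02), 'far_x': np.float64(-8.9), 'yaw': np.float64(-0.013), 'yc': np.float64(-2.9)}
-0.058 -0.007 -0.011 [-0.0605 -0.0064] -0.0124 [-5.8 -0.2 -0.4] [-0.1   1.07 -0.05] 33.6
-0.054 -0.0064 -0.011 [-0.0584 -0.0059] -0.0127 [-12.3  -2.5   4.6] [-0.42  1.93 -0.24] 33.8
{'center': (-2, -2.4), 'size': (113, 73), 'ang': np.float64(-0.023), 'far_x': np.float64(-2.7), 'yaw': np.float64(-0.021), 'yc': np.float64(-2.3)}
-0.05 -0.0058 -0.011 [-0.0583 -0.0055] -0.0133 [-24.8  -3.7  15.8] [-0.8   3.52 -0.32] 34.1
{'center': (-2, -2.4), 'size': (114, 72), 'ang': np.float64(-0.015), 'far_x': np.float64(-2.7), 'yaw': np.float64(-0.007), 'yc': np.float64(-2.4)}
```

The crate is home: pushing force rose to 25 N with no further motion, and it measures x≈-2 mm, y≈-2 mm. Next is the keeper.

```bash
cat > keep.py <<'E'
from push import *
from scipy.optimize import brentq
piv=np.array([-.0635,-.095]);hx,hy=.009,.013;off=np.array([-.005,.002])
def tip(q,g=0):
    rad=np.array([-np.cos(q),np.sin(q)]);t=np.array([np.sin(q),np.cos(q)])
    f=lambda d: np.hypot(*np.maximum(np.abs(t*d)-[hx,hy],0))-.007
    d=brentq(f,.005,.05)+g
    return piv+.08*rad-t*d-off
E
python3 - <<'E'
from keep import *
peg=B([.5195,-.2825]);r=peg-piv;q0=np.arctan2(r[1],-r[0]);print(peg,np.hypot(*r),q0)
p=B(manip.state()['tool_pos']);manip.move_linear(W(-.10,p[1],-.011),.15);manip.move_linear(W(-.10,p[1],.14),.3)
crate(snap('top','t8'))
a=np.array([peg[0]+.004,peg[1]-.030]);manip.move_linear(W(*a,.14),.3)
manip.move_linear(W(*a,.018),.15);f0=manip.state()['contact_force']
for i,q in enumerate(np.r_[np.arange(q0,1.57,.13),1.57]):
    d=go(*tip(q),.018,f0,.08)
    if np.linalg.norm(d[:2])>12: print('stop',q);break
E
```

```text
[-0.12144685 -0.1507155 ] 0.08038690570903975 -0.765769319797276
{'center': (-3, -2.4), 'size': (72, 113), 'ang': np.float64(0.0), 'far_x': np.float64(-2.8), 'yaw': np.float64(-0.012), 'yc': np.float64(-2.4)}
-0.10082390240568323 -0.1684 0.018 [-0.0995 -0.1683] 0.0189 [1.  0.7 0.5] [-0.01  0.12 -0.01] 37.5
-0.10933786530094478 -0.1628 0.018 [-0.1104 -0.1623] 0.0176 [-0.3 -0.7 -0.2] [ 0.05  0.2  -0.03] 37.7
-0.11755753975180884 -0.1555 0.018 [-0.1184 -0.1549] 0.0177 [-0.4  0.1  1.1] [ 0.04  0.23 -0.03] 38.0
-0.1250277379715925 -0.1464 0.018 [-0.1257 -0.1457] 0.0178 [0.3 1.3 0.5] [0.   0.2  0.02] 38.3
-0.13107922998207908 -0.1365 0.018 [-0.1316 -0.1357] 0.0178 [-0.5  0.3 -0.1] [-0.03  0.24  0.02] 38.6
-0.13563871090727916 -0.1262 0.018 [-0.1361 -0.1255] 0.0178 [-0.1  1.7  0.2] [ 0.03  0.24 -0.02] 38.9
-0.13877653246453406 -0.1159 0.018 [-0.1391 -0.1152] 0.0179 [-0.6 -0.1  0.7] [-0.05  0.24 -0.01] 39.2
-0.1405741257523303 -0.1055 0.018 [-0.1409 -0.1048] 0.0178 [-0.7  0.2 -0.8] [ 0.01  0.21 -0.04] 39.5
-0.1411370701751191 -0.0953 0.018 [-0.1413 -0.0946] 0.0179 [-0.5  0.4  0.3] [-0.05  0.
[... 318 characters left out ...]
0.13016815452476768 -0.0553 0.018 [-0.1301 -0.055 ] 0.018 [-0.5  0.5 -0.4] [-0.02  0.22 -0.  ] 40.9
-0.12269590471890968 -0.0452 0.018 [-0.1226 -0.045 ] 0.018 [-0.8  0.6  0.3] [ 0.04  0.25 -0.01] 41.2
-0.1140117452521267 -0.0365 0.018 [-0.1138 -0.0364] 0.018 [ 0.3 -0.1 -0.3] [-0.    0.23  0.01] 41.5
-0.10466077717344037 -0.0294 0.018 [-0.1041 -0.0292] 0.0181 [-0.6  1.  -0.9] [-0.01  0.25  0.05] 41.8
-0.0948008094078859 -0.0238 0.018 [-0.0941 -0.0236] 0.0181 [-0.5  0.6 -0.1] [0.01 0.26 0.03] 42.1
-0.08459824086741229 -0.0197 0.018 [-0.0838 -0.0196] 0.0182 [-0.1  0.2  0.1] [ 0.04  0.26 -0.03] 42.4
-0.07456370613685866 -0.017 0.018 [-0.0742 -0.0169] 0.0179 [-0.9  1.2  0.1] [0.05 0.24 0.04] 42.6
```

```bash
python3 - <<'E'
from keep import *
f0=manip.state()['contact_force'];y=tip(1.57)[1]
for x in np.arange(-.073,-.0615,.002):
    d=go(round(x,4),y,.018,f0,.03)
    if d[0]<-4: break
p=B(manip.state()['tool_pos'])
manip.move_linear(W(-.10,p[1],.018),.15);manip.move_linear(W(-.12,p[1],.16),.3);manip.move_linear(W(-.2,p[1]-.2,.3),.4)
c=snap('top','t9');crate(c)
im=c['image'].astype(int);P=depmap(c,0,640,0,480)
red=(im[...,2]>90)&(im[...,1]<50)&(im[...,0]<50)&(P[...,2]>.03)&(P[...,2]<.08)
ins=np.zeros(red.shape,bool);ins[220:290,340:450]=1
q=P[red&ins]; print(len(q)); 
if len(q): 
    m=B(q.mean(0));r=m-piv;print(q.mean(0),m,np.hypot(*r),'q',np.arctan2(r[1],-r[0]))
br=(im[...,2]>100)&(im[...,1]>.6*im[...,2])&(im[...,0]<.45*im[...,2])&ins&(P[...,2]>.02)&(P[...,2]<.04)
q=P[br];Q=(q[:,:2]-O)@RB.as_matrix()[:2,:2]*1e3
if len(Q): print('brass',len(Q),Q.min(0),Q.max(0),np.polyfit(Q[:,1],Q[:,0],1))
E
```

```text
-0.073 -0.017 0.018 [-0.0737 -0.0169] 0.0177 [-3.6  0.4  1.1] [0.03 0.71 0.04] 42.9
-0.071 -0.017 0.018 [-0.0734 -0.0168] 0.0174 [-9.3 -0.6  5.4] [0.05 1.43 0.04] 43.1
{'center': (-2, -2.4), 'size': (113, 73), 'ang': np.float64(-0.021), 'far_x': np.float64(-2.7), 'yaw': np.float64(-0.014), 'yc': np.float64(-2.3)}
20
[ 0.58009649 -0.1492007   0.06467672] [-0.06541668 -0.01543335] 0.07958972770516289 q 1.546711983910792
brass 136 [ -72.17782009 -104.42660766] [-57.92251331  -1.27315213] [-9.37443892e-03 -6.59471927e+01]
```

```bash
python3 - <<'E'
from h import *
a=dict(np.load('top.npz'));b=dict(np.load('t9.npz'))
for n,(u,v) in dict(petal=(315,208),pigm=(315,236),mortar=(446,203),pestle=(480,223),brush=(460,293),cup=(161,283)).items():
    s=np.s_[v-14:v+14,u-14:u+14];print(n,np.abs(a['z_map'][s]-b['z_map'][s]).mean().round(4),np.abs(a['image'][s].astype(int)-b['image'][s]).mean().round(1))
st=manip.state();print(st['tool_pos'],st['contact_force'],st['clock'])
manip.dwell(.3);order.close_job()
E
```

```text
petal 0.0089 6.2
pigm 0.0091 6.6
mortar 0.0089 4.3
pestle 0.0105 5.0
brush 0.1208 35.3
cup 0.0145 5.6
[ 0.4382924  -0.34361905  0.29655185] [-0.0514177   0.5981329  -0.39407252] 44.9583
the job is handed in; nothing more can be done
```

I pushed the crate home into the bay, swung the keeper across its foot, and handed the job in at about 45 s of the 67 s allowed. No verdict was reported.

**Last checks**
- **Crate:** it measured about 2.5 mm short of home along the bay and 2.4 mm off sideways, with a yaw of 0.02 rad or less. It stopped moving at 25 N against the back stop. The keeper bar also read about 2.4 mm short of its stated place, so part of that gap is probably error in my bay measurement. I had no direct reading of tilt or lift.
- **Keeper:** the red peg read 1.55 rad, and the brass bar lay parallel to the bay's mouth. The push met the end stop at about 9 N.
- **Robot:** it was well clear of everything at hand-in.
- **Bystanders:** the jars, mortar, pestle and cup showed no change between the first and last top pictures. The brush patch did differ. The arm was parked over it, which probably explains that, so the brush was not confirmed, though no move was planned near it.

**What went wrong on the way**
- **Tip offset:** the fingertips sit about 27 mm short of the reported tool position, so my first passes went over the foot. In one of them the gripper body pushed the crate's slats about 35 mm at around 6 N. That push was higher than the task asked for. The crate stayed level in the pictures, and I commanded lower from then on.
- **Catch on the guide:** the crate caught on the left flare and turned by up to 0.165 rad. I straightened it by pushing on the left side of its foot.

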